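# Load a vial carrier into lane three of the sample changer

## Robot

A 6-joint arm with a two-finger parallel gripper is mounted at the origin on the work surface. World frame = base frame: x ahead of the robot, y to its left, z up, the work surface at z = 0. Lengths are in m, angles in rad, forces in N, time in s.
With the tool pointing down it reaches from about 0.35 to 0.975 m from the base axis. Payload 4.9 kg.
Tool frame: the origin (TCP) lies where the fingers leave the gripper's body, on its centre line; the fingertips stand 73 mm ahead of it and the grasp point (between the pads) lies 54 mm ahead of it; z points along the fingers, y is the direction in which the jaws open and shut (so a half turn about z gives the same grasp; the last joint's range is limited). The gripper opens to 85 mm and grips with 20 to 120 N. Pads are 22 mm wide; open, the fingers measure 114 mm over their backs; the gripper's body (76 mm by 85 mm) begins 54 mm behind the grasp point. The pads swing forward as they close: fully open they stand 13 mm farther back than shut.
Start: joints at [-1.376, 0.053, 1.613, -0, 1.476, -0.119], TCP at [0.193, -0.594, 0.304] pointing down, gripper open.
Joint ranges: [-3.01, 3.01], [-1.01, 2.22], [0.06, 2.58], [-1.02, 4.17], [0.09, 2.62], [-3.14, 3.14]. Speed limits (rad/s): [2.57, 2.57, 3.14, 3.14, 3.14, 3.14].

## Interface

Orientations are given as a rotation vector (axis times angle).
In Python, from station import monitor, vision, workorder gives the robot as it stands.
- The arm moves only by the tool arm_command, never from a script. Its argument "rows" is text: rows parted by semicolons, each of 6 numbers parted by spaces: the shift along the world's x, y, z in mm, then the turn, a rotation vector about the world's x, y, z in degrees. In form: tx ty tz wx wy wz; .... A call has 1 to 12 rows; each row is the pose to reach, as a shift and turn from the pose measured when the call began; what a row does not reach only later rows make up. A row lasts 1/8 s, in which the tool goes at most 62.5 mm and 10.7 degrees, less where a joint would pass 70% of its speed; a pose out of reach is approached as far as the arm can. A call with a gripper value outside its range is refused whole. "jaw" is the opening, from 0 (shut) to 1 (fully open), set as the call begins (left out, the last holds). The fingers move at their own pace and stop on an object; "squeeze" is the grip in N (left out, the last holds). Time passes only in rows, so rows that repeat a pose let the fingers close. It gives the time, the measured TCP pose, the force and the opening at its end, in the units of the state.
- monitor.get_obs(): the state, without advancing time (a new reading comes with each control period).
- vision.get_image(name): name is "side" or "top" or "wrist"; returns a dict with "frame" (384x512x3 uint8, red, green, blue), "vfov" (degrees; the focal length in pixels is half the picture's height over the tangent of half this angle, whatever the lens; pixels are square), "cx", "cy" (the principal point, pixels), "distortion" ([k1, k2, p1, p2, k3] as OpenCV has them; the pictures are not rectified), "R" (3x3) and "t" (3): a world point X has camera coordinates R X + t; the wrist camera has in their place "T_tool_cam" (4x4, takes a point from camera to tool coordinates, whose origin is the TCP and whose axes are the flange's). Camera axes: x right, y down, z forward; pixel columns grow to the right and rows downward; lengths in m; the calibration is good to about 2 mm. A picture is of the moment at which its call begins: read the wrist's pose just before it. There is no depth.
- workorder.finish_job(): hands the job in, once; it reports no verdict.
The state is a dict: "t": time; "q": joint angles; "dq": joint speeds; "effort": joint torques, N m; "tool_pos": TCP position; "tool_rot": TCP orientation; "contact_force": force on the tool from outside, world axes, zero at the start; "wrist_torque": the same for the moment, N m; "opening": finger opening in m.
Only numpy, scipy, OpenCV 4.12 (cv2) and the standard library are available. Lean on these libraries where they do the work, as an engineer would, in place of code of your own. Each camera call takes 0.05 s, during which the arm holds its last target. There are 200 camera calls.

## Task

The vial carrier waiting on the sample changer's loading deck belongs in the third lane. Run a fingertip along the top rail from the left-hand end as you face the lane mouths (the end nearer the robot), in one pass without lifting off, counting every gap under it, filled or empty, until you reach the third. Then push the waiting carrier into that gap, round nose first, until it is fully home against the back stop, without picking it up or disturbing the carriers already loaded, the jar and the flask, and draw your hand clear.

Things in the scene. Friction and masses are not known exactly. Their poses are not given: they have to be found in the camera images.
- loader: Bench sample changer, fixed; place and yaw vary. Origin on the bench under the middle of the rail; x points into the lanes, y to the left as you face the mouths (towards the rail end nearer the robot), z up. Steel deck 6 mm thick (top z = 6 mm), x -195 to 110, y +-122 mm; it is flat and open before the mouths. White housing behind the lanes: x 125 to 325, y +-150 mm, top z = 131 mm.
- lane1_mouth (a point): Middle of the first gap, on the deck (z = 6 mm) under the rail's middle line. Five straight lanes at 46 mm pitch: changer y = +92, +46, 0, -46, -92 mm for gaps 1 to 5. Each is 41 mm wide and 50 mm high under the rail, between 5 mm dividers with rounded front posts (front at x = -9.5 mm). Inside, the dividers stand 24 mm above the deck. Axes as the changer's.
- back_stop (a point): Point on the face of the back stop, at the end of the middle (third) lane: changer x = 100, y = 0, z = 20 mm. The stop is a flat plate across all lanes, its top at z = 46 mm.
- rail: Plain aluminium top rail, rigid, bridging all five lane mouths: a straight flat-topped bar 14 mm deep (x), 244 mm long (y), 12 mm high. Origin: middle of its underside, 56 mm straight above the changer's origin; axes as the changer's. Its flat top is 68 mm above the bench and free from end to end.
- carrier: The waiting vial carrier, loose on the deck before the mouths: white plastic strip 130 x 36 mm (x, y), body 28 mm high, half-round nose at +x, five fixed capped vials along the middle (tops at 42 mm). Origin: centre of its underside. 110 to 220 g, friction about 0.6. It starts pointing within 0.25 rad of the lanes, up to 60 mm to either side of lane 3. Pushed sideways above about 20 mm it may tip.
- carrier_nose (a point): Tip of the waiting carrier's round nose (18 mm radius seen from above): 65 mm along +x from its origin, 14 mm up. It starts about 30 to 65 mm short of the rail's middle line. When home it touches the back stop.
- carrier_tail (a point): Middle of the outer face of the waiting carrier's upright end plate (6 mm thick, 36 mm wide, 46 mm high), the face to push on: 65 mm along -x from its origin, 23 mm up. With the carrier home it stands 30 mm in front of the rail's middle line.
- loaded_a: An identical carrier already home in gap 1 (same shape, origin and axes as the waiting one), loose; leave it there.
- loaded_b: An identical carrier already home in gap 4, loose; leave it there.
- jar: White screw-cap jar, 68 mm diameter, 95 mm high, standing on the bench; origin: centre of its underside. Leave alone.
- flask: Stoppered glass flask, 72 mm diameter at the bulb, 180 mm high, standing on the bench; origin: centre of its underside. Leave alone.
Mind the look-alikes: they are no part of the job. Leave any brown look-alike of the carrier alone.

How it is judged:
On the way, in this order (a step that is already met when the one before it is completed fails the run):
1. the fingertip touches the rail over the first gap (contact force between the fingers and rail above 0.2 N and y of the grasp point in the frame of loader between 0.075 and 0.109 m).
2. still on the rail, it passes the divider between the first and second gaps (contact force between the fingers and rail above 0.2 N and y of the grasp point in the frame of loader between 0.063 and 0.075 m).
3. it touches the rail over the second gap (contact force between the fingers and rail above 0.2 N and y of the grasp point in the frame of loader between 0.029 and 0.063 m).
4. still on the rail, it passes the divider between the second and third gaps (contact force between the fingers and rail above 0.2 N and y of the grasp point in the frame of loader between 0.017 and 0.029 m).
5. it touches the rail over the third gap (contact force between the fingers and rail above 0.2 N and y of the grasp point in the frame of loader between -0.017 and 0.017 m).
6. the carrier stands fully home in the third gap (x of carrier_nose in the frame of loader between 0.096 and 0.103 m and y of carrier in the frame of loader between -0.006 and 0.006 m and angle between the x axis of carrier and the x axis of loader, either way round below 0.07 rad and z of carrier in the frame of loader below 0.009 m and angle between carrier's own z axis and vertical below 0.05 rad and linear speed of carrier below 0.01 m/s), for 0.2 s.
At the end, for the whole second after the job is handed in: The carrier lies flat and at rest in the third gap, its axis within 6 mm and 0.07 rad of the lane's and its nose within 4 mm of the back stop; the two loaded carriers have moved less than 6 mm and the jar and the flask less than 15 mm (all of step 6 and distance of each of loaded_a, loaded_b from where it was at the start of the episode below 0.006 m and distance of each of jar, flask from where it was at the start of the episode below 0.015 m); the robot touches nothing.
It fails at once if the waiting carrier is lifted (more than 12 mm off the deck) or tipped over (more than 0.4 rad) (z of carrier in the frame of loader above 0.018 m or angle between carrier's own z axis and vertical above 0.4 rad).
It fails at once if the carrier's nose is pushed more than 20 mm into any gap but the third (x of carrier_nose in the frame of loader above 0.02 m and (y of carrier_nose in the frame of loader above 0.023 m or y of carrier_nose in the frame of loader below -0.023 m)).
It fails at once if a loaded carrier is moved by more than 6 mm, or the jar or flask by more than 15 mm (not (distance of each of loaded_a, loaded_b from where it was at the start of the episode below 0.006 m and distance of each of jar, flask from where it was at the start of the episode below 0.015 m)).
It also fails if it takes over 67 s, if anything falls off the work surface, if the arm or the gripper's body presses on something with over 40 N, if the wrist force passes 120 N, or if a joint passes its speed limit or range.

## Working session

There is one attempt and no reset: what is moved stays moved. The work goes in short steps, Python scripts to look and compute and a tool call to move; the robot and the scene stay as the last step left them, time stands still between calls to the robot, and variables do not carry over. Pictures are saved under pics/ and viewed, about 8 in all and at most 12, crops included, and the job is handed in when it is done.

Besides the shell and the picture viewer there is one more tool, called as name(argument=value, ...), one argument or row to a line, values as JSON. arm_command: Moves the arm, as the interface text tells. Its arguments: {"type":"object","properties":{"rows":{"type":"string"},"jaw":{"type":"number"},"squeeze":{"type":"number"}},"required":["rows"]}

```bash
mkdir -p pics
cat > h.py <<'E'
import numpy as np, cv2
from station import monitor, vision, workorder
from scipy.spatial.transform import Rotation as Ro
def cam(name):
    o=monitor.get_obs(); d=vision.get_image(name)
    f=d["frame"]; h=f.shape[0]; fl=h/2/np.tan(np.radians(d["vfov"])/2)
    K=np.array([[fl,0,d["cx"]],[0,fl,d["cy"]],[0,0,1]]); D=np.array(d["distortion"],float)
    if "R" in d: R=np.array(d["R"]);t=np.array(d["t"])
    else:
        T=np.array(d["T_tool_cam"]); Rt=Ro.from_rotvec(o["tool_rot"]).as_matrix()
        Rw=Rt@T[:3,:3]; c=Rt@T[:3,3]+np.array(o["tool_pos"]); R=Rw.T; t=-R@c
    return dict(f=f,K=K,D=D,R=R,t=t)
def ray(c,uv,z):
    p=cv2.undistortPoints(np.array(uv,float).reshape(-1,1,2),c["K"],c["D"]).reshape(-1,2)
    d=np.c_[p,np.ones(len(p))]@c["R"]; o=-c["R"].T@c["t"]
    return o+d*((z-o[2])/d[:,2])[:,None]
def proj(c,X):
    return cv2.projectPoints(np.array(X,float).reshape(-1,1,3),cv2.Rodrigues(c["R"])[0],c["t"],c["K"],c["D"])[0].reshape(-1,2)
def save(im,n): cv2.imwrite("pics/"+n,im[:,:,::-1])
E
python3 - <<'E'
from h import *
import pickle
o=monitor.get_obs();print(o)
cs={n:cam(n) for n in("top","side")}
pickle.dump(cs,open("c0.pkl","wb"))
for n,c in cs.items():
    save(cv2.resize(c["f"],(800,600),interpolation=cv2.INTER_CUBIC),n+"0.png"); print(n,-c["R"].T@c["t"],c["K"][0,0])
E
```

```text
{'t': 0.0, 'q': array([-1.37597395e+00,  5.33578007e-02,  1.61428225e+00, -3.65549516e-05,
        1.47600252e+00, -1.18989469e-01]), 'dq': array([-5.25581232e-05,  2.03719865e-04, -9.11914331e-04,  1.25723827e-03,
        6.71118477e-05, -7.00912474e-04]), 'effort': array([-9.87126941e-05, -3.93672502e+01, -3.70179319e+01, -8.88870409e-05,
        7.08683452e-03,  1.17348478e-06]), 'tool_pos': array([ 0.19283656, -0.59401137,  0.3026693 ]), 'tool_rot': array([-3.10097698e+00, -4.90599901e-01,  1.79061067e-04]), 'contact_force': array([ 0.33890877, -0.12791089,  1.30165626]), 'wrist_torque': array([0.01190974, 0.01157839, 0.03522127]), 'opening': 0.08553618221552768}
top [ 0.32499294 -0.13255897  1.11039211] 462.88498745120353
side [0.11614106 0.81578846 0.77854875] 458.023922287651
```

View pics/top0.png

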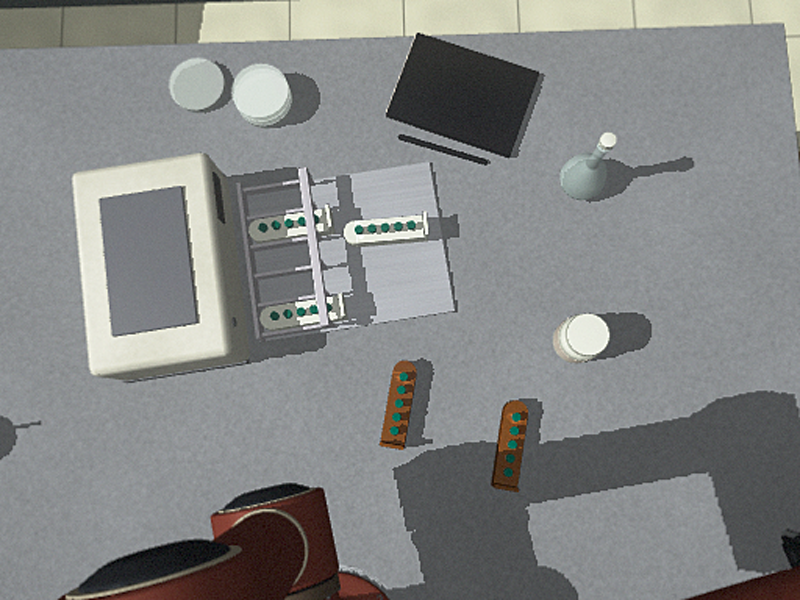

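View pics/side0.png

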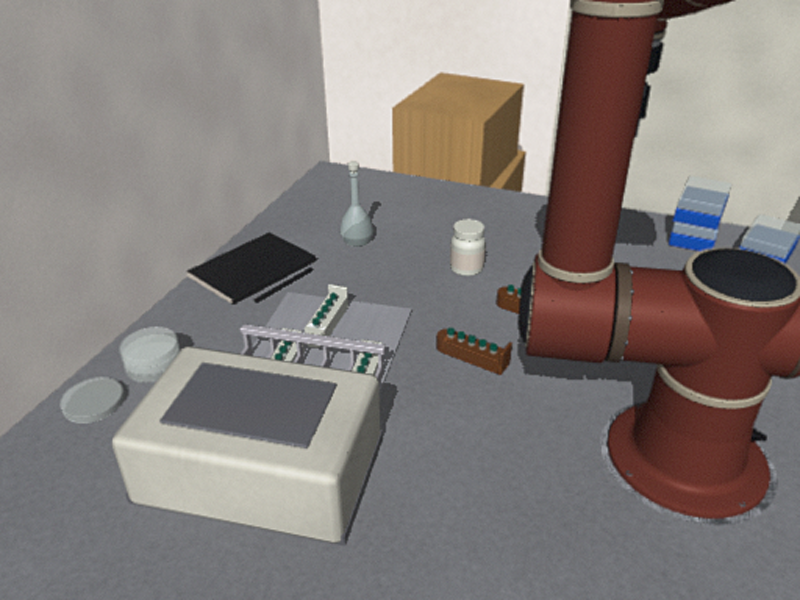

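The top view has the waiting white carrier at about (387,229) px in the enlarged picture. Loaded carriers are in gap 1, (300,312), and gap 4, (290,222). The brown look-alikes are at (400,405) and (511,445). The jar is at (582,337) and the flask at (590,170). I'm enlarging the loader to confirm the carrier and pick corners.

Run:
```python
from h import *
import pickle
c=pickle.load(open("c0.pkl","rb"))["top"]
save(cv2.resize(c["f"][95:220,145:305],(800,625),interpolation=cv2.INTER_CUBIC)[:600],"crop1.png")
```

```text
(no output)
```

View pics/crop1.png

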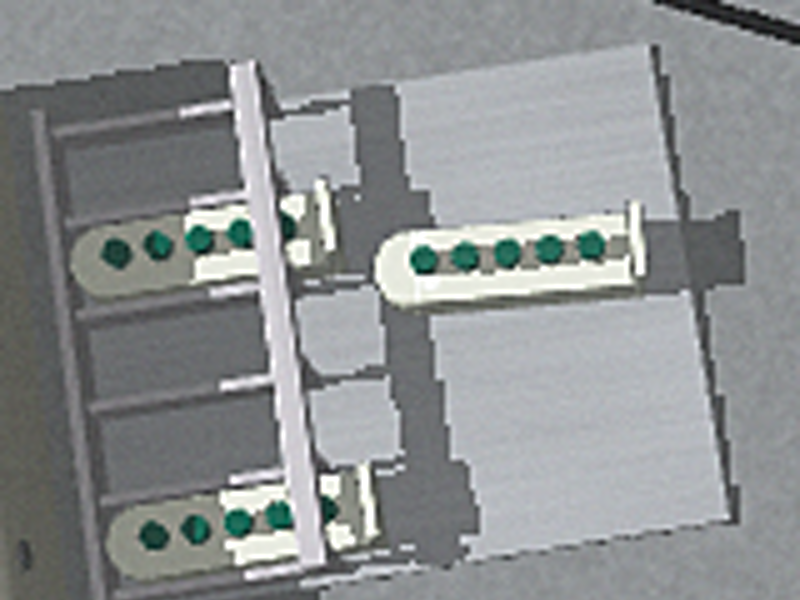

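The crop confirms the white waiting carrier: nose at (376,268), end plate at (636,240), teal vials from (425,259) to (592,245). Counting from the near (bottom) end, gaps 1 and 4 are filled and gaps 2, 3 and 5 are empty. Now converting to poses.

```bash
cat >> h.py <<'E'
def carrier_vials(c,box,z=.042,n=5):
    u0,v0,u1,v1=box; im=c["f"][v0:v1,u0:u1]
    hsv=cv2.cvtColor(im,cv2.COLOR_RGB2HSV); m=cv2.inRange(hsv,(70,90,30),(95,255,255))
    k,l,s,ce=cv2.connectedComponentsWithStats(m); i=[j for j in range(1,k) if s[j,4]>=6]
    return ce[i]+[u0,v0], s[i,4]
E
python3 - <<'E'
from h import *
import pickle
C=pickle.load(open("c0.pkl","rb")); c=C["top"]
o=lambda P:(np.array(P,float)+.5)/5-.5+[145,95]
r=ray(c,o([[231,67],[254,61],[300,568],[326,562]]),.068); d=ray(c,o([[653,45],[735,523]]),.006)
print("rail",r.round(4).tolist()); print("deck",d.round(4).tolist())
far=r[:2].mean(0);near=r[2:].mean(0); Y=near-far; print("len",np.linalg.norm(Y[:2]),"decklen",np.linalg.norm((d[1]-d[0])[:2]))
for nm,v in(("rail",Y),("deck",d[1]-d[0])): print(nm,"yaw",np.degrees(np.arctan2(v[1],v[0])-np.pi/2))
mid=(far+near)/2; yv=Y[:2]+ (d[1]-d[0])[:2]; yv/=np.linalg.norm(yv); xv=np.array([yv[1],-yv[0]])
dm=d.mean(0)[:2]; print("mid",mid,"deckmid->origin",dm+.195*xv,"xv",xv)
org=(mid[:2]+dm+.195*xv)/2; pickle.dump((org,xv,yv),open("load.pkl","wb")); print("org",org,"yaw",np.arctan2(xv[1],xv[0]))
L=lambda X:np.c_[(X[:,:2]-org)@xv,(X[:,:2]-org)@yv].round(4).tolist()
for b in((219,135,272,153),(155,130,207,152),(163,192,217,210)):
    ce,s=carrier_vials(c,b); print(s,"vials L",L(ray(c,ce,.042)))
print("nose",L(ray(c,o([[376,270]]),.028)),"plate",L(ray(c,o([[642,202],[645,274]]),.046)))
# jar, flask approx
k=512/800
print("jar/flask",ray(c,[[582*k,335*k]],.095),ray(c,[[583*k,178*k]],.04))
print("brown",ray(c,[[404*k,365*k],[394*k,447*k]],.04))
# side check of rail end points
s=C["side"]; print("side proj rail ends",(proj(s,[[*(org+yv*.122),.068],[*(org-yv*.122),.068]])/k).round(1))
E
```

```text
rail [[0.7005, 0.037, 0.068], [0.7032, 0.0262, 0.068], [0.4619, 0.0062, 0.068], [0.4643, -0.0057, 0.068]]
deck [[0.7277, -0.1635, 0.006], [0.4862, -0.1957, 0.006]]
len 0.240778832046409 decklen 0.243662259574685
rail yaw -262.5203629227699
deck yaw -262.4176192946038
mid [0.58248279 0.01591472 0.068     ] deckmid->origin [0.58136556 0.0137069 ] xv [-0.13106804  0.99137338]
org [0.58192418 0.01481081] yaw 1.7022425646165558
[20 23 22 22 21] vials L [[-0.128, -0.0165], [-0.1483, -0.0146], [-0.0681, -0.0209], [-0.0879, -0.0196], [-0.1082, -0.0181]]
[20 11 22 22 22] vials L [[0.0162, -0.0479], [-0.0064, -0.0478], [0.0561, -0.0485], [0.0366, -0.048], [0.0757, -0.0483]]
[22 11 22 23 24] vials L [[0.0169, 0.0902], [-0.0067, 0.0901], [0.0361, 0.0904], [0.0758, 0.0903], [0.056, 0.0907]]
nose [[-0.0444, -0.0233]] plate [[-0.1752, -0.0309], [-0.171, 0.004]]
jar/flask [[ 0.43456248 -0.36661185  0.095     ]] [[ 0.68197262 -0.39587488  0.04      ]]
brown [[ 0.40300275 -0.11462194  0.04      ]
 [ 0.28433499 -0.09711694  0.04      ]]
side proj rail ends [[384.5 346.4]
 [241.1 325.7]]
```

arm_command(
  rows="144 300 -30 0 0 40; 287 597 -80 0 0 79.5; 287 597 -80 0 0 79.5; 287 597 -80 0 0 79.5; 287 597 -80 0 0 79.5; 287 597 -80 0 0 79.5; 287 597 -80 0 0 79.5; 287 597 -80 0 0 79.5; 287 597 -80 0 0 79.5; 287 597 -80 0 0 79.5; 287 597 -80 0 0 79.5; 287 597 -80 0 0 79.5",
  jaw=0,
  squeeze=20,
)

```text
t: 1.6
tool_pos: [0.4798, 0.0053, 0.2217]
tool_rot: [-2.064, -2.364, 0.004]
contact_force: [-0.1, -0.8, 0.0]
opening: -0.0001
```

Run:
```python
from h import *
import pickle
c=cam("wrist"); org,xv,yv=pickle.load(open("load.pkl","rb"))
org=org+.0014*xv-.0019*yv; pickle.dump((org,xv,yv),open("load2.pkl","wb"))
pickle.dump(c,open("w1.pkl","wb"))
print(monitor.get_obs()["tool_pos"],-c["R"].T@c["t"])
P=[[*(org+sx*xv+sy*yv),.068] for sx,sy in((-.007,.122),(.007,.122),(-.007,0),(.007,0),(0,-.122))]
uv=proj(c,P);print(uv.round(1))
im=c["f"].copy()
for p in uv:
    if abs(p).max()<2000: cv2.circle(im,tuple(int(x) for x in p),2,(255,0,0),1)
save(cv2.resize(im,(800,600),interpolation=cv2.INTER_CUBIC),"w1.png")
```

```text
[0.47959262 0.00398684 0.22198793] [0.46913529 0.07693434 0.29102135]
[[235.4 211.8]
 [235.1 195.1]
 [386.  212.3]
 [388.3 195.8]
 [522.6 204.2]]
```

View pics/w1.png

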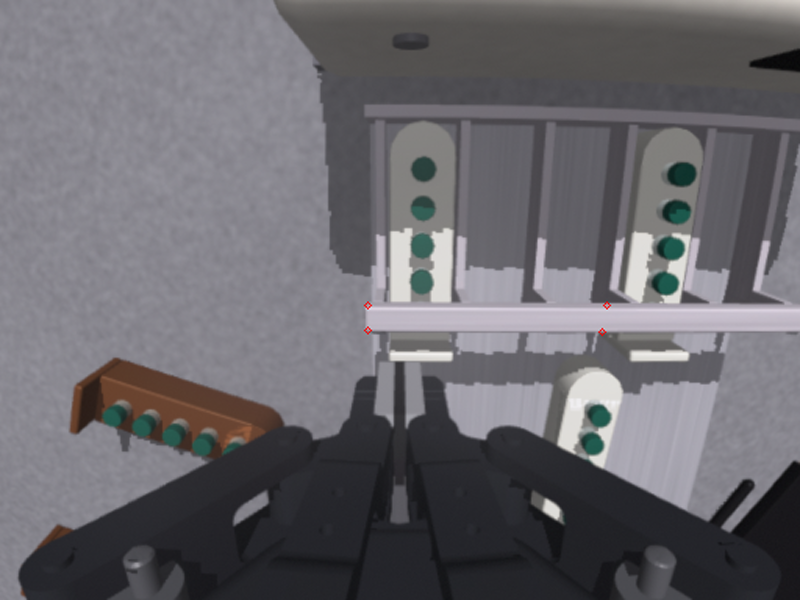

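The projected rail corners land on the rail ends (368,305–330). The shut fingers sit above gap 1's loaded carrier, near y = +105 mm. Descending now.

arm_command(
  rows="0 0 -40 0 0 0; 0 0 -70 0 0 0; 0 0 -76 0 0 0; 0 0 -77 0 0 0; 0 0 -77 0 0 0",
)

```text
t: 2.28
tool_pos: [0.4805, 0.0035, 0.1466]
tool_rot: [-2.069, -2.364, 0.002]
contact_force: [0.2, -0.1, 0.9]
opening: 0.0002
```

arm_command(
  rows="0 0 -1 0 0 0; 0 0 -2 0 0 0; 0 0 -3 0 0 0; 0 0 -3.5 0 0 0; 0 0 -4 0 0 0; 0 0 -4 0 0 0",
)

```text
t: 3.02
tool_pos: [0.4804, 0.0035, 0.1425]
tool_rot: [-2.069, -2.364, 0.002]
contact_force: [0.0, -0.4, -0.4]
opening: -0.0001
```

arm_command(
  rows="0 0 -0.5 0 0 0; 0 0 -1 0 0 0; 0 0 -1.5 0 0 0; 0 0 -2 0 0 0; 0 0 -2 0 0 0",
)

```text
t: 3.65
tool_pos: [0.4805, 0.0035, 0.1407]
tool_rot: [-2.069, -2.363, 0.002]
contact_force: [-0.5, -0.9, 1.6]
opening: -0.0006
```

arm_command(
  rows="0 0 -0.5 0 0 0; 0 0 -1 0 0 0; 0 0 -1 0 0 0",
)

```text
t: 4.03
tool_pos: [0.4806, 0.0035, 0.1406]
tool_rot: [-2.068, -2.363, 0.003]
contact_force: [-3.8, 0.4, 8.3]
opening: 0.0
```

In contact at about 8 N. Sliding along the rail now.

arm_command(
  rows="8 1 -1 0 0 0; 16 2 -1 0 0 0; 24 3.2 -1 0 0 0; 32 4.2 -1 0 0 0; 40 5.3 -1 0 0 0; 48 6.3 -1 0 0 0; 56 7.4 -1 0 0 0; 64 8.5 -1 0 0 0",
)

```text
t: 5.03
tool_pos: [0.5441, 0.0117, 0.1406]
tool_rot: [-2.067, -2.362, 0.007]
contact_force: [-8.2, -0.9, 11.5]
opening: -0.0004
```

arm_command(
  rows="8 1 -1 0 0 0; 16 2.1 -1 0 0 0; 24 3.2 -1 0 0 0; 32 4.2 -1 0 0 0; 38 5 -1 0 0 0; 38 5 -1 0 0 0",
)

```text
t: 5.78
tool_pos: [0.5825, 0.0166, 0.1407]
tool_rot: [-2.067, -2.362, 0.008]
contact_force: [-3.0, -0.8, 6.1]
opening: -0.0003
```

arm_command(
  rows="0 0 30 0 0 0; 16 -53 60 0 0 -2; 31.5 -107 80 0 0 -4.5; 31.5 -107 80 0 0 -4.5; 31.5 -107 80 0 0 -4.5; 31.5 -107 80 0 0 -4.5; 31.5 -107 80 0 0 -4.5",
  jaw=1,
)

```text
t: 6.65
tool_pos: [0.6135, -0.0892, 0.2196]
tool_rot: [-2.155, -2.28, 0.009]
contact_force: [-0.1, 0.5, 0.0]
opening: 0.0853
```

```bash
cat >> h.py <<'E'
def carr_fit(c,im=None):
    import pickle
    org,xv,yv=pickle.load(open("load2.pkl","rb"))
    P=[[*(org-.11*xv),.048]]
    ce,s=carrier_vials(c,(0,0,512,384)); X=ray(c,ce,.048)[:,:2]-org   # vial tops: deck 6+42
    return np.c_[X@xv,X@yv],s,ce
E
python3 - <<'E'
from h import *
o=monitor.get_obs();print(o["tool_pos"],o["tool_rot"],o["opening"],o["contact_force"])
c=cam("wrist"); L,s,ce=carr_fit(c)
print(np.c_[L.round(4),s,ce.round(1)])
save(cv2.resize(c["f"],(640,480)),"w2.png")
t=cam("top"); L,s,ce=carr_fit(t); print(np.c_[L.round(4),s,ce.round(1)][:25])
E
```

```text
[ 0.61348007 -0.08923896  0.21962348] [-2.15496558 -2.27979911  0.008954  ] 0.08529504004214923 [-0.0906313   0.48239707  0.00903917]
[[ 4.900e-02  9.200e-02  1.290e+02  1.002e+02  3.300e+00]
 [ 3.270e-02 -4.350e-02  1.990e+02  2.819e+02  7.100e+00]
 [ 3.230e-02  9.220e-02  2.380e+02  1.033e+02  2.650e+01]
 [ 1.380e-02 -4.350e-02  1.510e+02  2.833e+02  3.420e+01]
 [ 1.380e-02  9.250e-02  1.610e+02  1.068e+02  5.180e+01]
 [-9.700e-03  9.310e-02  6.100e+01  1.113e+02  8.320e+01]
 [-6.870e-02 -1.650e-02  8.300e+01  2.555e+02  1.465e+02]
 [-8.530e-02 -1.480e-02  1.200e+01  2.550e+02  1.667e+02]
 [-1.049e-01 -1.400e-02  9.000e+00  2.558e+02  1.894e+02]
 [-9.340e-02  2.175e-01  6.100e+01  2.300e+00  1.953e+02]
 [-1.001e-01  2.044e-01  1.580e+02  1.660e+01  2.013e+02]
 [-1.467e-01 -1.050e-02  3.900e+01  2.554e+02  2.350e+02]
 [-2.460e-01  2.786e-01  2.700e+01  1.100e+00  3.307e+02]]
[[-1.493e-01 -1.090e-02  2.400e+01  2.628e+02  1.439e+02]
 [ 7.600e-02 -4.580e-02  1.000e+01  1.667e+02  1.446e+02]
 [-1.330e-01 -1.120e-02  6.000e+00  2.560e+02  1.448e+02]
 [-1.022e-01  2.126e-01  2.200e+01  2.579e+02  2.407e+02]
 [-9.600e-02  2.306e-01  2.300e+01  2.564e+02  2.490e+02]
 [-8.950e-02  2.501e-01  2.200e+01  2.549e+02  2.579e+02]
 [-8.340e-02  2.685e-01  2.300e+01  2.535e+02  2.664e+02]
 [-2.548e-01  2.954e-01  2.400e+01  3.302e+02  2.664e+02]
 [-7.730e-02  2.872e-01  2.200e+01  2.521e+02  2.751e+02]
 [-2.484e-01  3.142e-01  2.400e+01  3.289e+02  2.752e+02]
 [-2.416e-01  3.331e-01  2.500e+01  3.274e+02  2.840e+02]
 [-2.353e-01  3.517e-01  2.400e+01  3.261e+02  2.928e+02]
 [-2.290e-01  3.707e-01  2.500e+01  3.249e+02  3.018e+02]]
```

View pics/w2.png

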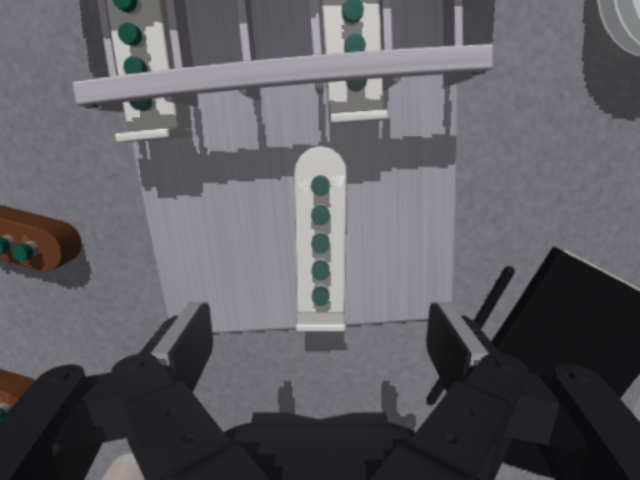

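Carrier is centred between the open fingers: vials on column 320, fingers at 208 and 430 px. I'll lower the hand over it and narrow the jaws loosely, as side guides only, not gripping.

arm_command(
  rows="0 0 -40 0 0 0; 0 0 -80 0 0 0; 0 0 -115 0 0 0; 0 0 -130 0 0 0; 0 0 -134 0 0 0; 0 0 -134 0 0 0",
)

```text
t: 7.5
tool_pos: [0.6146, -0.0897, 0.0874]
tool_rot: [-2.157, -2.281, 0.007]
contact_force: [0.0, 0.2, -0.3]
opening: 0.0855
```

arm_command(
  rows="0 0 0 0 0 0; 0 0 0 0 0 0; 0 0 0 0 0 0; 0 0 0 0 0 0; 0 0 0 0 0 0; 0 0 0 0 0 0",
  jaw=0.5,
)

```text
t: 8.25
tool_pos: [0.6146, -0.0897, 0.0874]
tool_rot: [-2.157, -2.281, 0.007]
contact_force: [1.0, 0.4, 0.5]
opening: 0.0426
```

arm_command(
  rows="-3 -0.4 0 0 0 0; -6 -0.8 0 0 0 1; -9 -1.2 0 0 0 2; -12 -1.6 0 0 0 3; -15 -2 0 0 0 4; -17 -2.2 0 0 0 4.3; -19 -2.5 0 0 0 4.3; -19 -2.5 0 0 0 4.3; -17 -2.2 0 0 0 4.3; -17 -2.2 0 0 0 4.3",
)

```text
t: 9.5
tool_pos: [0.5977, -0.0919, 0.0874]
tool_rot: [-2.07, -2.361, 0.007]
contact_force: [-0.2, 0.6, -0.4]
opening: 0.0428
```

arm_command(
  rows="0 0 0 0 0 0; 0 0 0 0 0 0; 0 0 0 0 0 0; 0 0 0 0 0 0",
  jaw=0.44,
)

```text
t: 10.0
tool_pos: [0.5978, -0.0919, 0.0874]
tool_rot: [-2.07, -2.361, 0.007]
contact_force: [0.4, -0.1, -0.5]
opening: 0.0375
```

Run:
```python
from h import *
import pickle
org,xv,yv=pickle.load(open("load2.pkl","rb"))
o=monitor.get_obs(); p=o["tool_pos"][:2]-org; print("tool L",p@xv,p@yv,o["opening"])
c=cam("wrist"); im=cv2.resize(c["f"],(640,480))
L,s,ce=carr_fit(c); print(np.c_[L.round(4),s,ce.round(1)])
save(im,"w3.png")
```

```text
tool L -0.10927988496098377 0.00018169063800827466 0.03749611522579643
[[-8.700e-03 -4.370e-02  5.070e+02  3.892e+02  2.190e+01]
 [-8.900e-03  8.980e-02  3.550e+02  9.000e+00  3.140e+01]
 [-1.270e-02  8.380e-02  1.100e+01  2.490e+01  4.090e+01]
 [-8.970e-02  9.000e-04  4.980e+02  2.568e+02  2.419e+02]
 [-1.093e-01  1.000e-03  5.140e+02  2.566e+02  2.836e+02]
 [-1.276e-01  9.000e-04  5.560e+02  2.566e+02  3.188e+02]]
```

View pics/w3.png

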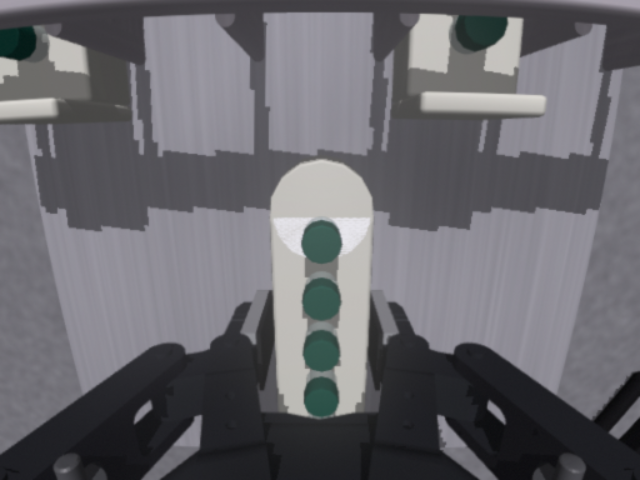

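Carrier now lies on the lane-3 axis: vials at y ≈ +1 mm, yaw ≈ 0, posts of gap 3 at columns 225 and 408 on either side. Next I open, rise, shut the fingers and go behind the tail.

arm_command(
  rows="0 0 0 0 0 0; 0 0 0 0 0 0; 0 0 0 0 0 0; 0 0 0 0 0 0",
  jaw=1,
)

```text
t: 10.55
tool_pos: [0.5978, -0.0919, 0.0874]
tool_rot: [-2.07, -2.361, 0.007]
contact_force: [0.2, 0.4, 0.1]
opening: 0.0851
```

arm_command(
  rows="0 0 40 0 0 0; 0 0 80 0 0 0; 0 0 92 0 0 0; 6 -48 92 0 0 0; 12.5 -95 92 0 0 0; 12.5 -95 92 0 0 0; 12.5 -95 92 0 0 0",
)

```text
t: 11.42
tool_pos: [0.6096, -0.1864, 0.1781]
tool_rot: [-2.069, -2.359, 0.007]
contact_force: [0.3, 0.4, 0.1]
opening: 0.0856
```

arm_command(
  rows="0 0 0 0 0 0; 0 0 0 0 0 0; 0 0 0 0 0 0; 0 0 0 0 0 0; 0 0 0 0 0 0; 0 0 0 0 0 0; 0 0 0 0 0 0",
  jaw=0,
)

```text
t: 12.3
tool_pos: [0.6096, -0.1865, 0.1781]
tool_rot: [-2.069, -2.359, 0.007]
contact_force: [0.3, -0.3, -0.6]
opening: -0.0002
```

Run:
```python
from h import *
import pickle
org,xv,yv=pickle.load(open("load2.pkl","rb"))
o=monitor.get_obs(); p=o["tool_pos"][:2]-org; print("tool L",p@xv,p@yv,o["opening"],o["tool_pos"])
Rt=Ro.from_rotvec(o["tool_rot"]).as_matrix(); print("tool y yaw",np.degrees(np.arctan2(*Rt[1::-1,1])),"z",Rt[:,2])
c=cam("wrist"); L,s,ce=carr_fit(c); print(np.c_[L.round(4),s,ce.round(1)])
save(cv2.resize(c["f"],(640,480)),"w4.png")
```

```text
tool L -0.20462979703964612 0.0008067905860190891 -0.0001920117476825295 [ 0.60964489 -0.18652252  0.17809574]
tool y yaw 7.486711847631894 z [-6.18740462e-03 -9.13215713e-04 -9.99980441e-01]
[[-7.230e-02  1.100e-03  1.880e+02  2.580e+02  4.900e+00]
 [-8.990e-02  1.000e-03  2.120e+02  2.581e+02  3.550e+01]
 [-1.084e-01  1.400e-03  1.000e+02  2.574e+02  6.670e+01]
 [-1.269e-01  2.300e-03  3.400e+01  2.560e+02  9.700e+01]
 [-1.460e-01  1.700e-03  1.900e+01  2.569e+02  1.269e+02]]
```

View pics/w4.png

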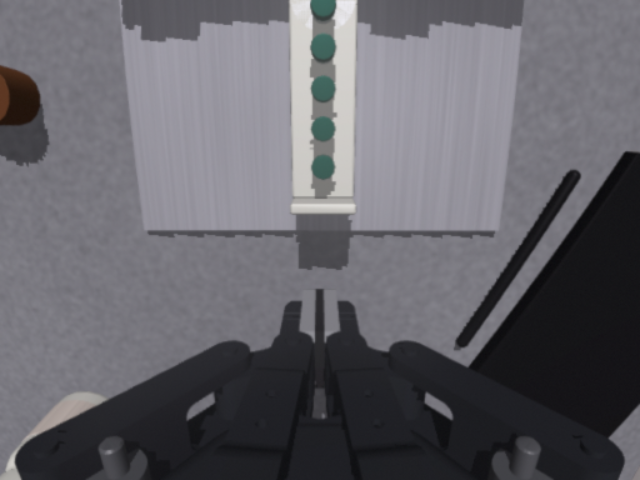

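Carrier is straight and the shut fingers are in line behind it (323 vs 320 px, about 20 mm short of the end plate). Lowering and pushing the first part.

arm_command(
  rows="0 0 -45 0 0 0; 0 0 -80 0 0 0; 0 0 -89 0 0 0; 0 0 -89 0 0 0; -1.3 10 -89 0 0 0; -2 15 -89 0 0 0; -2 15 -89 0 0 0",
)

```text
t: 13.22
tool_pos: [0.6081, -0.171, 0.0901]
tool_rot: [-2.069, -2.361, 0.007]
contact_force: [0.2, 0.4, 0.2]
opening: -0.0
```

arm_command(
  rows="-0.7 5 0 0 0 0; -1.3 10 0 0 0 0; -2 15 0 0 0 0; -2.6 20 0 0 0 0; -3.3 25 0 0 0 0; -4 30 0 0 0 0; -4.6 35 0 0 0 0; -5.3 40 0 0 0 0; -5.3 40 0 0 0 0",
)

```text
t: 14.35
tool_pos: [0.6024, -0.1302, 0.0897]
tool_rot: [-2.067, -2.36, 0.007]
contact_force: [-0.8, 0.4, 0.3]
opening: -0.0001
```

```bash
cat > chk.py <<'E'
from h import *
import pickle,sys
org,xv,yv=pickle.load(open("load2.pkl","rb"))
o=monitor.get_obs(); p=o["tool_pos"][:2]-org; print("tool L",p@xv,p@yv,o["opening"],o["tool_pos"],o["contact_force"])
for n in("wrist","top"):
    c=cam(n); L,s,ce=carr_fit(c); k=(abs(L[:,1])<.12)&(abs(L[:,0])<.17); print(n);print(np.c_[L.round(4),s,ce.round(1)][k])
    if n in sys.argv: save(cv2.resize(c["f"],(640,480)),sys.argv[-1])
E
python3 chk.py wrist w5.png
```

```text
tool L -0.14788497685722268 0.0006189120064090219 -8.753091851803154e-05 [ 0.60239371 -0.13024259  0.08971813] [-0.76168161  0.36199481  0.27704897]
wrist
[[-5.160e-02  1.000e-03  9.310e+02  2.586e+02  3.460e+01]
 [-7.080e-02  9.000e-04  7.040e+02  2.586e+02  9.220e+01]
 [-8.960e-02  1.000e-03  4.630e+02  2.582e+02  1.446e+02]
 [-1.079e-01  1.100e-03  2.160e+02  2.579e+02  1.916e+02]]
top
[[ 1.410e-02 -4.420e-02  2.000e+01  1.926e+02  1.412e+02]
 [-8.700e-03 -4.390e-02  1.000e+01  2.021e+02  1.398e+02]
 [ 5.390e-02 -4.430e-02  2.200e+01  1.760e+02  1.437e+02]
 [ 3.430e-02 -4.400e-02  2.300e+01  1.842e+02  1.426e+02]
 [ 7.350e-02 -4.450e-02  2.100e+01  1.678e+02  1.450e+02]
 [ 7.340e-02  9.330e-02  2.300e+01  1.753e+02  2.017e+02]
 [ 5.370e-02  9.320e-02  2.400e+01  1.837e+02  2.004e+02]]
```

arm_command(
  rows="-0.7 5 0 0 0 0; -1.3 10 0 0 0 0; -2 15 0 0 0 0; -2.6 20 0 0 0 0; -3.3 25 0 0 0 0; -4 30 0 0 0 0; -4.6 35 0 0 0 0; -5.3 40 0 0 0 0; -5.3 40 0 0 0 0",
)

```text
t: 15.58
tool_pos: [0.5968, -0.0899, 0.0894]
tool_rot: [-2.067, -2.36, 0.007]
contact_force: [-0.2, 0.4, 0.4]
opening: 0.0001
```

```bash
python3 chk.py wrist w6.png
```

```text
tool L -0.10717723336111241 0.0008520398519028232 0.00011027488669413441 [ 0.59682711 -0.08991657  0.08938013] [-0.24041751  0.39949673  0.44577529]
wrist
[[-9.000e-03 -4.640e-02  1.740e+02  3.958e+02  3.170e+01]
 [-9.100e-03  9.140e-02  4.560e+02  1.270e+01  3.930e+01]
 [-1.350e-02  8.490e-02  7.000e+00  2.970e+01  5.040e+01]
 [-1.410e-02  8.780e-02  6.000e+00  2.320e+01  5.280e+01]
 [-3.140e-02  1.200e-03  7.540e+02  2.586e+02  9.590e+01]
 [-5.010e-02  1.200e-03  7.420e+02  2.585e+02  1.479e+02]
 [-6.700e-02  1.400e-03  2.330e+02  2.578e+02  1.916e+02]]
top
[[ 5.370e-02 -4.450e-02  2.300e+01  1.761e+02  1.437e+02]
 [ 3.410e-02 -4.440e-02  2.100e+01  1.842e+02  1.424e+02]
 [ 7.340e-02 -4.480e-02  2.100e+01  1.679e+02  1.448e+02]]
```

View pics/w6.png

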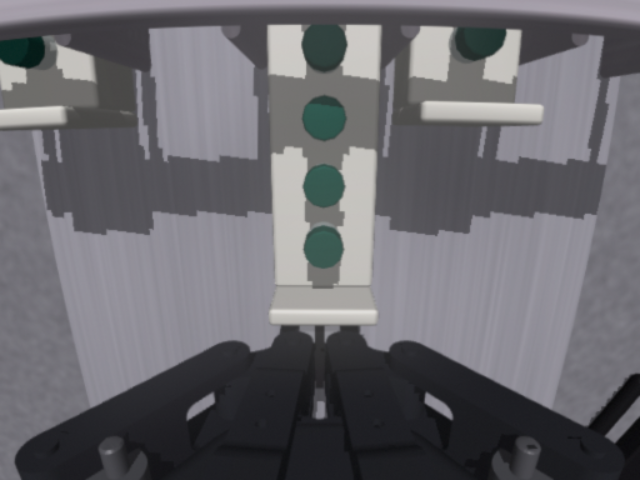

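Nose has entered gap 3 between posts (232 and 410 px), straight, and the neighbours are unmoved. Continuing.

arm_command(
  rows="-0.7 5 0 0 0 0; -1.3 10 0 0 0 0; -2 15 0 0 0 0; -2.6 20 0 0 0 0; -3.3 25 0 0 0 0; -4 30 0 0 0 0; -4.6 35 0 0 0 0; -5.3 40 0 0 0 0; -5.9 45 0 0 0 0; -6.6 50 0 0 0 0; -7.2 55 0 0 0 0; -7.2 55 0 0 0 0",
)

```text
t: 17.18
tool_pos: [0.5894, -0.0346, 0.0891]
tool_rot: [-2.066, -2.359, 0.007]
contact_force: [-0.2, -0.9, 0.6]
opening: -0.0
```

arm_command(
  rows="-0.3 2 0 0 0 0; -0.5 4 0 0 0 0; -0.8 6 0 0 0 0; -1 7.5 0 0 0 0; -1.2 9 0 0 0 0; -1.2 9 0 0 0 0",
)

```text
t: 17.92
tool_pos: [0.5882, -0.0258, 0.0892]
tool_rot: [-2.066, -2.36, 0.007]
contact_force: [-0.2, -2.7, 0.1]
opening: 0.0001
```

```bash
python3 chk.py wrist w7.png
```

```text
tool L -0.042517216559055174 0.0009584270213600383 0.0001009289922167438 [ 0.58824678 -0.0258283   0.08915935] [-0.16270903 -2.71847585  0.07576945]
wrist
[[ 6.770e-02  9.180e-02  1.540e+02  8.200e+00  4.800e+00]
 [ 6.550e-02 -4.150e-02  3.200e+01  3.849e+02  8.000e-01]
 [ 6.600e-02  8.460e-02  9.000e+00  2.600e+01  7.700e+00]
 [ 5.300e-02  9.000e-04  8.970e+02  2.600e+02  3.670e+01]
 [ 5.280e-02 -4.310e-02  9.690e+02  3.867e+02  4.000e+01]
 [ 5.280e-02  9.160e-02  8.370e+02  1.330e+01  4.700e+01]
 [ 4.880e-02  8.360e-02  2.400e+01  3.370e+01  5.690e+01]
 [ 3.390e-02  1.100e-03  8.420e+02  2.593e+02  9.410e+01]
 [ 3.340e-02 -4.300e-02  8.790e+02  3.813e+02  9.720e+01]
 [ 3.340e-02  9.100e-02  9.600e+02  2.230e+01  1.007e+02]
 [ 1.630e-02  1.200e-03  3.920e+02  2.587e+02  1.435e+02]
 [ 1.380e-02 -4.300e-02  7.900e+02  3.759e+02  1.509e+02]
 [ 1.390e-02  9.050e-02  9.290e+02  3.200e+01  1.514e+02]]
top
[[ 3.460e-02 -4.250e-02  1.500e+01  1.841e+02  1.432e+02]]
```

The vials line up with those of the two loaded carriers. A gentle extra push should confirm the stop by force.

arm_command(
  rows="-0.1 1 0 0 0 0; -0.2 1.5 0 0 0 0; -0.3 2 0 0 0 0; -0.3 2.5 0 0 0 0; -0.3 2.5 0 0 0 0; -0.3 2.5 0 0 0 0",
)

```text
t: 18.77
tool_pos: [0.5886, -0.0253, 0.0897]
tool_rot: [-2.069, -2.363, 0.01]
contact_force: [1.0, -10.2, -0.3]
opening: -0.0
```

It stops solidly at about 10 N, so it is home. Drawing back and up.

arm_command(
  rows="1.3 -10 0 0 0 0; 5 -40 0 0 0 0; 9 -70 0 0 0 0; 9 -70 50 0 0 0; 9 -70 100 0 0 0; 10 -90 150 0 0 0; 10 -90 150 0 0 0; 10 -90 150 0 0 0; 10 -90 150 0 0 0; 10 -90 150 0 0 0",
)

```text
t: 20.02
tool_pos: [0.5979, -0.1148, 0.2378]
tool_rot: [-2.066, -2.361, 0.012]
contact_force: [-0.6, -0.2, 0.3]
opening: -0.0003
```

```bash
python3 chk.py wrist w8.png
python3 - <<'E'
from h import *
import pickle
a=pickle.load(open("c0.pkl","rb"))["top"]; b=cam("top"); k=512/800
# jar & flask movement: compare patches
for n,(u,v) in dict(jar=(582,337),flask=(590,170)).items():
    u,v=int(u*k),int(v*k); d=cv2.absdiff(a["f"][v-25:v+25,u-25:u+25],b["f"][v-25:v+25,u-25:u+25]); print(n,d.mean())
E
```

```text
tool L -0.1319987667228047 0.0030099924668204464 -0.0002654312882564794 [ 0.59794108 -0.11480682  0.23777817] [-0.64116584 -0.20966722  0.26824784]
wrist
[[ 1.470e-02  1.000e-03  1.030e+02  2.616e+02  9.100e+00]
 [ 1.430e-02 -4.350e-02  1.020e+02  3.179e+02  1.030e+01]
 [ 1.460e-02  9.340e-02  1.070e+02  1.464e+02  1.150e+01]]
top
[[ 5.370e-02 -4.450e-02  2.300e+01  1.761e+02  1.437e+02]
 [ 7.360e-02 -4.480e-02  2.000e+01  1.678e+02  1.448e+02]
 [ 5.490e-02  3.000e-04  2.000e+01  1.780e+02  1.620e+02]
 [ 7.400e-02  1.000e-04  2.200e+01  1.700e+02  1.631e+02]]
jar 23.69173333333333
flask 23.792533333333335
```

View pics/w8.png

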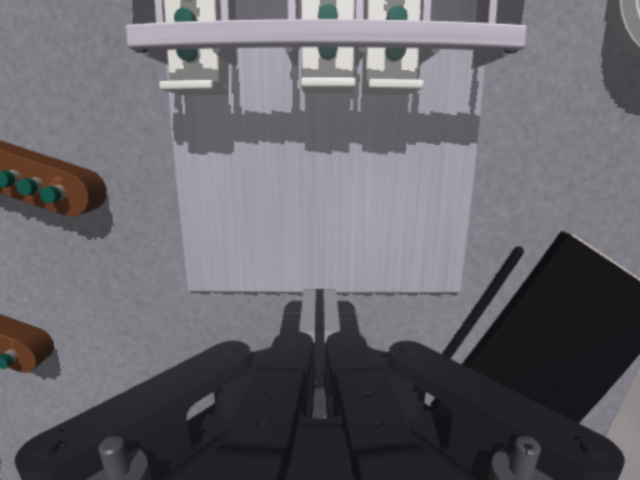

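The three end plates line up at rows 82–85, and the waiting carrier sits in gap 3. The jar and flask comparison is invalid because the arm hides them in the top view; the hand never went near either. Handing in.

```bash
python3 -c "
from h import *
print(monitor.get_obs()['dq'].round(4)); print(workorder.finish_job())"
```

```text
[-0.0018 -0.0059 -0.0069 -0.0001  0.0017  0.0016]
the job is handed in; nothing more can be done
None
```

The waiting carrier is home in the third lane, and I handed the job in at about 20 s.

- **Rail:** I slid the shut fingertips along the rail top in one pass, from over gap 1 to over gap 3. The contact force read 6–11 N at each reading.
- **Carrier:** I centred it on the lane with loosely opened jaws, without gripping or lifting it. I then pushed it in by its end plate until it met the back stop, which pushed back at about 10 N, and drew the hand clear.

**Last checks:**
- **Position:** the carrier's vials are within about 0.5 mm in depth of those in the carrier in gap 4, and about 1 mm or less off the lane's middle line.
- **Loaded carriers:** neither showed movement beyond the 1–2 mm measuring error.
- **Hand:** it was touching nothing when I handed in.
- **Jar and flask:** my before-and-after picture comparison was no use, because the arm appeared to block the top view of both. The hand never went near either, but I didn't confirm their positions by image.

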